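# Pack the test meter into its case, shut the lid and fasten the clasp

## Robot

A 7-joint arm with a two-finger parallel gripper is mounted at the origin on the work surface. World frame = base frame: x ahead of the robot, y to its left, z up, the work surface at z = 0. Lengths are in m, angles in rad, forces in N, time in s.
With the tool pointing down it reaches from about 0.425 to 0.95 m from the base axis. Payload 4.7 kg.
Tool frame: the origin (TCP) lies midway between the tips of the shut fingers; the grasp point (between the pads) lies arm.hold_point_z behind it (arm.hold_point_z is the distance from the TCP to the grasp point, in m); z points along the fingers, y is the line along which they close (so a half turn about z gives the same grasp; the last joint's range is limited). The gripper opens to 85 mm and grips with 20 to 120 N. Pads are 22 mm wide; open, the fingers measure 114 mm over their backs; the gripper's body (76 mm by 85 mm) begins 54 mm behind the grasp point. The pads swing forward as they close: fully open they stand 13 mm farther back than shut.
Start: joints at [1.156, 0.469, -0.049, 1.532, 0.024, 1.141, -0.082], TCP at [0.254, -0.625, 0.231] pointing down, gripper open.
Joint ranges: [-2.59, 2.59], [-0.33, 1.99], [-1.39, 1.29], [0.1, 2.45], [-1.04, 4.18], [0.21, 1.99], [-2.66, 2.66]. Speed limits (rad/s): [2.57, 2.57, 3.14, 3.14, 3.14, 3.14, 3.14].

## Interface

Orientations are given as a rotation vector (axis times angle).
In Python, from bench import arm, optics gives the robot as it stands. The module is installed in compiled form; this text tells all that it offers.
- The arm moves only by the tool step_arm, never from a script. Its argument "deltas" is a list of rows, each an object with "grip": the closure, from 0 (fully open) to 1 (shut); "slide": the shift along the tool's x, y, z in cm, a list of three; "turn": the turn about the tool's z in rad. In form: [{"grip": grip, "slide": [tx, ty, tz], "turn": turn}, ...]. A call has 1 to 20 rows; each row shifts and turns the commanded pose from where the row before left it, along the tool's axes as they then stand; what a row does not reach is not made up. A row lasts 1/10 s, in which the tool goes at most 50 mm and 8.59 degrees, less where a joint would pass 70% of its speed; a pose out of reach is approached as far as the arm can. A call with a gripper value outside its range is refused whole. The fingers move at their own pace and stop on an object; "grip_force" is the grip in N (left out, the last holds). Time passes only in rows, so rows that do not move let the fingers close. It gives the time, the measured TCP pose, the force, the opening and the grip force at its end, in the units of the state.
- arm.state(): the state, without advancing time (a new reading comes with each control period).
- optics.camera(name): name is "scene" or "top"; returns a dict with "frame" (420x560x3 uint8, red, green, blue), "fx", "fy", "cx", "cy" (pixels), "pose" (4x4, takes a point from camera to world coordinates). Camera axes: x right, y up, looking along -z (the intrinsics and any distortion apply to the point x, -y, -z); pixel columns grow to the right and rows downward; lengths in m; the calibration is good to about 2 mm. A picture is of the moment at which its call begins. There is no depth.
- arm.finish_job(): hands the job in; it is judged then, once.
The state is a dict: "time_s": time; "joint_pos": joint angles; "qvel": joint speeds; "joint_efforts": joint torques, N m; "tcp_pos": TCP position; "tcp_rot": TCP orientation; "force": force on the tool from outside, world axes, zero at the start; "ft_torque": the same for the moment, N m; "gripper_width": finger opening in m; "grip_force": force on a finger pad.
Only numpy, scipy, OpenCV 4.12 (cv2) and the standard library are available. Lean on these libraries where they do the work, as an engineer would, in place of code of your own. Each camera call takes 0.05 s, during which the arm holds its last target. There are 200 camera calls.

## Task

Put the orange test meter away: lay it flat, face up, in the long empty bay of the grey instrument case and let go of it. Then take the lid by its orange bar and lower it fully shut without letting it drop or slam, and finally swing the yellow clasp down until it lies flush against the front of the case. Leave the battery pack and the other things on the bench where they are.

Things in the scene. Friction and masses are not known exactly. Their poses are not given: they have to be found in the camera images.
- meter: Orange hand-held test meter, 165 (x, length) x 56 (y) x 38 (z) mm, 0.35 kg, with a dark screen and a black dial on its top face (they add at most 7 mm on the middle of the top). Lies on the bench face up. Origin at the centre of its underside, z up through its face, screen towards +x.
- case: Grey instrument case with blue corners, fixed to the bench: open box 165 (x) x 300 (y) x 100 (z) mm, walls 5 mm. Origin at the centre of its underside; -x is its front, which roughly faces the robot; the lid is hinged on the far (+x) rim. Inside, dark foam with its top 62 mm above the bench; a black power adapter (up to 84 mm above the bench) sits in the foam at the +y end.
- case_bay (a point): Centre of the floor of the meter's bay, 50 mm above the bench, axes as the case. The bay is a recess in the foam, 76 mm (case x) by 185 mm (case y) and 12 mm deep, so the meter lies with its length along the case's y (either way round) and its top stays 12 mm below the case rim. The fingers fit between the case walls (inside width 155 mm in x) above the foam.
- lid (a joint): Lid angle, rad: 0 = shut on the rim, grows as it opens, about 1.65 = open just past upright. The lid is 0.35 kg, 165 x 300 x 12 mm; its weak hinge friction holds it only near upright, below about 1.2 it falls if not held.
- lid_hinge (a point): Middle of the lid's hinge line, at the top of the case's far wall, 100 mm above the bench; moves with the lid: y along the hinge, -x from the hinge towards the lid's free edge.
- lid_bar (a point): Centre of the lid's orange round grip bar: 14 mm diameter, about 90 mm free between its two black posts, parallel to the hinge (along y), 38 mm out from the lid's free edge. In the lid's frame at x = -203, y = -60, z = +6 mm from lid_hinge. When shut it is 106 mm above the bench, in front of the case with 31 mm clear between bar and lid edge.
- clasp (a joint): Angle of the yellow clasp to the lid, rad: 0 = flap hanging flush down the case front (lid shut), about 1.5 = flap sticking straight out from the lid's edge, up to 1.9. Light friction holds it where it is left.
- clasp_hinge (a point): Pivot of the clasp on the lid's front edge, axis along case y; 7.5 mm out from the lid's edge, at y = +85, z = +6 mm in the lid's frame. The flap is 44 mm wide, 5 mm thick, 55 mm long.
- clasp_tip (a point): Middle of the free end of the clasp flap, 55 mm from the pivot.
- pack: Black battery pack with a red band and a grey top, 115 x 66 x 55 mm; origin centre of underside. Leave alone.
- can: Blue spray can with paper label, 60 mm diameter, 140 mm high; origin centre of underside. Leave alone.
- mug: White mug, 82 mm diameter, 95 mm high; origin centre of underside. Leave alone.
- tape: Roll of blue tape lying flat, 104 mm diameter, 48 mm high; origin centre of underside. Leave alone.
- driver: Screwdriver, 200 mm long, lying; leave alone.
- discs: Flap grinding disc, 125 mm diameter, 24 mm high, lying; origin centre of underside. Leave alone.
Mind the look-alikes: they are no part of the job. What is meant by the meter is not purple, and is the larger of those in its own colour.

How it is judged:
On the way, in this order (a step that is already met when the one before it is completed fails the run):
1. the meter lies flat and face up in its bay, released, with the lid still open (z of meter in the frame of case_bay between -0.004 and 0.004 m and horizontal distance between meter and case_bay below 0.018 m and angle between meter's own z axis and vertical below 0.08 rad and contact force between the fingers and meter below 0.1 N and value of joint lid above 0.9 rad), for 0.2 s.
2. the lid is fully shut (value of joint lid below 0.03 rad), for 0.2 s.
3. the clasp is down, flush with the case front (value of joint clasp below 0.12 rad), for 0.1 s.
At the end, for the whole second after the job is handed in: The meter rests flat and face up on its bay's floor (4 mm in height, 18 mm from the centre, tilt under 0.08 rad), the lid is shut (under 0.03 rad), the clasp lies against the front (under 0.12 rad), and the other bench things are within 30 mm of where they began (z of meter in the frame of case_bay between -0.004 and 0.004 m and horizontal distance between meter and case_bay below 0.018 m and angle between meter's own z axis and vertical below 0.08 rad and linear speed of meter below 0.02 m/s and value of joint lid below 0.03 rad and value of joint clasp below 0.12 rad); the robot touches nothing.
It fails at once if the lid drops or is slammed (closes faster than 3 rad/s) (velocity of joint lid below -3 rad/s).
It fails at once if the battery pack or another bench thing is moved more than 30 mm (distance of any of pack, can, mug, tape, driver, discs from where it was at the start of the episode above 0.03 m).
It also fails if it takes over 64 s, if anything falls off the work surface, if the arm or the gripper's body presses on something with over 40 N, if the wrist force passes 120 N, or if a joint passes its speed limit or range.

## Working session

There is one attempt and no reset: what is moved stays moved. The work goes in short steps, Python scripts to look and compute and a tool call to move; the robot and the scene stay as the last step left them, time stands still between calls to the robot, and variables do not carry over. Pictures are saved under pics/ and viewed, at most 10 in all, crops included, and the job is handed in when it is done.

Besides the shell and the picture viewer there is one more tool, called after ">>>" as name(argument=value, ...) on one line, values as JSON. step_arm: Moves the arm, as the interface text tells. Its arguments: {"type":"object","properties":{"deltas":{"type":"array"},"grip_force":{"type":"number"}},"required":["deltas"]}

```bash
mkdir -p pics; cat > h.py <<'E'
import numpy as np, cv2
from bench import arm, optics
from scipy.spatial.transform import Rotation as R
def snap(n,save):
    c=optics.camera(n); cv2.imwrite(f'pics/{save}.png',c['frame'][:,:,::-1]); np.savez(f'pics/{save}.npz',**{k:c[k] for k in c}); return c
def load(s): return np.load(f'pics/{s}.npz',allow_pickle=True)
def ray(c,u,v):
    P=np.array(c['pose']); d=np.array([(u-c['cx'])/c['fx'],-(v-c['cy'])/c['fy'],-1.]); return P[:3,3],P[:3,:3]@d
def atz(c,u,v,z):
    o,d=ray(c,u,v); return o+d*(z-o[2])/d[2]
def proj(c,p):
    P=np.array(c['pose']); q=P[:3,:3].T@(np.array(p)-P[:3,3]); return c['cx']+c['fx']*q[0]/-q[2], c['cy']-c['fy']*q[1]/-q[2]
E
python3 - <<'E'
from h import *
a=snap('scene','s0');b=snap('top','t0')
for c in(a,b): print([k for k in c],c['fx'],c['fy'],c['cx'],c['cy'],np.round(c['pose'],3).tolist())
s=arm.state();print(s['tcp_pos'],s['tcp_rot'],s['gripper_width'],arm.hold_point_z,s['time_s'])
E
```

```text
['frame', 'fx', 'fy', 'cx', 'cy', 'pose'] 476.8333410970563 476.8333410970563 282.57892889292214 214.25400692524323 [[0.705, -0.51, 0.492, 1.113], [0.709, 0.491, -0.507, -0.671], [0.017, 0.706, 0.708, 0.99], [0.0, 0.0, 0.0, 1.0]]
['frame', 'fx', 'fy', 'cx', 'cy', 'pose'] 463.181624074149 463.181624074149 284.58806626713107 213.80946191373127 [[-0.021, 0.984, -0.178, 0.274], [-1.0, -0.02, 0.007, -0.042], [0.003, 0.178, 0.984, 1.416], [0.0, 0.0, 0.0, 1.0]]
[ 0.25378953 -0.62490619  0.23036773] [-3.08162973e+00 -6.01915028e-01  6.57839539e-04] 0.08562001504497939 0.0187 0.1
```

View pics/s0.png

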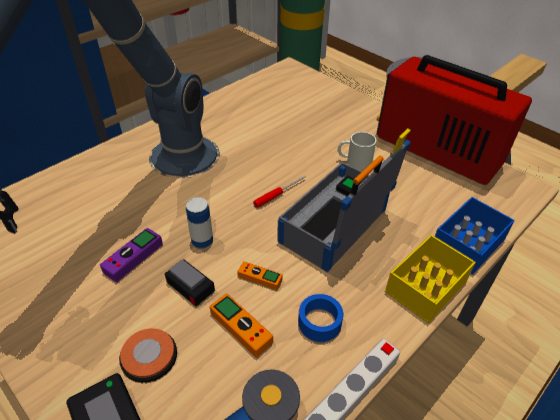

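View pics/t0.png

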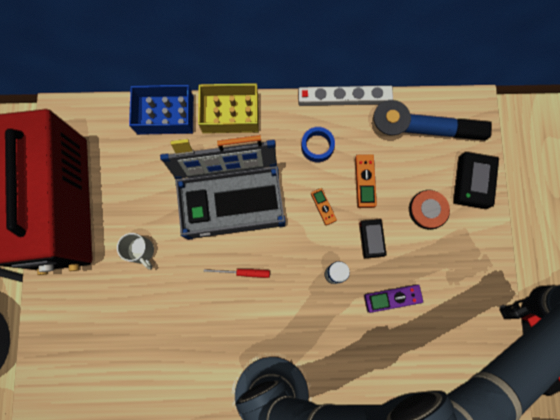

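The scene and top pictures show three look-alikes: large orange meter at top (366,181), small orange at (323,206), purple at (394,298). I choose the large orange one. The case is at (232,203) and its lid is open, with the bar at (240,143) and the clasp at (181,146). I'll check this in enlarged crops.

```bash
python3 - <<'E'
import cv2,numpy as np
t=cv2.imread('pics/t0.png')
a=cv2.resize(t[130:250,160:295],None,fx=5,fy=5,interpolation=cv2.INTER_CUBIC)
cv2.imwrite('pics/c1.png',a)
s=cv2.imread('pics/s0.png')
m=cv2.resize(t[145:220,300:390],None,fx=5,fy=5,interpolation=cv2.INTER_CUBIC)
cv2.imwrite('pics/c2.png',m)
E
```

```text
(no output)
```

View pics/c1.png

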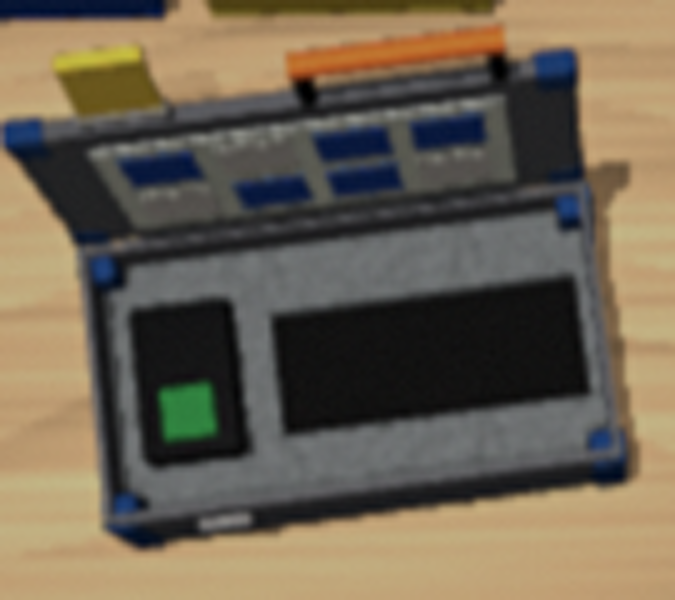

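View pics/c2.png

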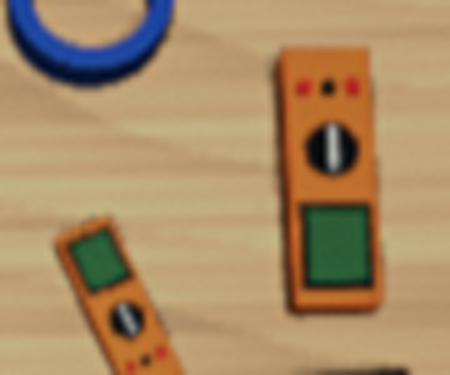

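The crops confirm it: the large orange meter has its screen (338,245) towards the robot. The bay outline is at crop (272,315), (575,277), (590,393), (285,433).

```bash
python3 - <<'E'
from h import *
t=load('t0'); s=load('s0')
f=lambda u,v,z:atz(t,160+(u+.5)/5-.5,130+(v+.5)/5-.5,z)
b=np.array([f(*p,.062) for p in [(272,315),(575,277),(590,393),(285,433)]])
print('bay',b[:,:2].round(3).tolist(),b.mean(0))
for i in range(4): print(np.linalg.norm(b[i]-b[i-1]).round(4),end=' ')
d=(b[0]+b[3]-b[1]-b[2])/2; yaw=np.arctan2(-d[0],d[1]); print('yaw',yaw)
e=(b[0]+b[1]-b[2]-b[3])/2; print('yaw x',np.arctan2(e[1],e[0]))
r=np.array([f(*p,.1) for p in [(105,520),(622,447),(84,247),(584,186)]]); print('rim',r.round(3).tolist())
d=r[0]-r[1];print(np.linalg.norm(d),np.arctan2(-d[0],d[1]), 'rim centre',r.mean(0))
g=lambda u,v,z:atz(t,300+(u+.5)/5-.5,145+(v+.5)/5-.5,z)
m=np.array([g(*p,.038) for p in [(283,48),(370,48),(382,292),(291,292)]])
print('meter',m[:,:2].round(3).tolist(),m.mean(0),[np.linalg.norm(m[i]-m[i-1]).round(4) for i in range(4)])
e=(m[2]+m[3]-m[0]-m[1])/2;print('dir screen',np.arctan2(e[1],e[0]))
# lid bar ends: ray vs lid plane
c=np.array([np.cos(yaw),np.sin(yaw)])
for p in [(287,66),(504,40)]:
  o,dd=ray(t,160+p[0]/5,130+p[1]/5)
  print([ (o+dd*(z-o[2])/dd[2]).round(3).tolist() for z in (.29,.3,.31)])
for n,p in dict(pack=(373,238,.055),can=(339,271,.14),mug=(135,248,.095),tape=(318,144,.048),small=(323,206,.03),drv=(252,272,.02)).items(): print(n,atz(t,*p).round(3))
print(R.from_rotvec(arm.state()['tcp_rot']).as_matrix().round(3))
E
```

```text
bay [[0.588, 0.158], [0.608, -0.024], [0.537, -0.031], [0.517, 0.15]] [0.56256114 0.06339804 0.062     ]
0.0724 0.1828 0.0716 0.1825 yaw 0.11028060813291923
yaw x 0.11039351852173215
rim [[0.461, 0.247, 0.1], [0.498, -0.049, 0.1], [0.623, 0.263, 0.1], [0.654, -0.03, 0.1]]
0.29902927980195154 0.12180123852931841 rim centre [0.55880555 0.10763127 0.1       ]
meter [[0.707, -0.278], [0.706, -0.331], [0.552, -0.33], [0.553, -0.275]] [ 0.62938461 -0.30350801  0.038     ] [np.float64(0.1543), np.float64(0.0539), np.float64(0.1543), np.float64(0.0553)]
dir screen 3.129028456866789
[[0.664, 0.117, 0.29], [0.66, 0.115, 0.3], [0.657, 0.114, 0.31]]
[[0.676, 0.006, 0.29], [0.672, 0.006, 0.3], [0.668, 0.006, 0.31]]
pack [ 0.443 -0.312  0.055]
can [ 0.343 -0.197  0.14 ]
mug [0.423 0.378 0.095]
tape [ 0.739 -0.159  0.048]
small [ 0.547 -0.17   0.03 ]
drv [0.352 0.049 0.02 ]
[[ 0.927  0.376 -0.001]
 [ 0.376 -0.927  0.002]
 [-0.    -0.002 -1.   ]]
```

```bash
cat >> h.py <<'E'
YAW=.113; CC=np.array([.5582,.1078,0.]); BAYY=-.0447
Rz=lambda a:R.from_euler('z',a).as_matrix()
def case(p): return CC+Rz(YAW)@np.array(p)
def lid(p,th): # lid frame -> world
    p=np.array(p); c,s=np.cos(th),np.sin(th)
    return case([.0825+c*p[0]+s*p[2], p[1], .1-s*p[0]+c*p[2]])
def poly(im,c,pts,col,o,k,close=True):
    q=np.array([[(u-o[0]+.5)*k-.5,(v-o[1]+.5)*k-.5] for u,v in (proj(c,p) for p in pts)])
    cv2.polylines(im,[np.int32(np.round(q*16))],close,col,1,cv2.LINE_AA,4)
E
cat > ov.py <<'E'
from h import *
M=np.array([.6235,-.3035,0]);MY=3.129
out=[]
for n,rs in (('t0',[(160,295,130,235),(340,395,145,215)]),('s0',[(270,415,120,270),(200,280,285,360)])):
  c=load(n)
  for x0,x1,y0,y1 in rs:
    k=400/(x1-x0)
    k=min(k,300/(y1-y0)); im=cv2.resize(c['frame'][y0:y1,x0:x1,::-1],None,fx=k,fy=k,interpolation=cv2.INTER_CUBIC)
    o=(x0,y0); A=lambda *p:poly(im,c,*p,o,k)
    A([M+Rz(MY)@[a*.0825,b*.028,.038] for a,b in((1,1),(1,-1),(-1,-1),(-1,1))],(255,255,0))
    A([case([a*.038,BAYY+b*.0925,.062]) for a,b in((1,1),(1,-1),(-1,-1),(-1,1))],(0,0,255))
    A([case([a*.0825,b*.15,.1]) for a,b in((1,1),(1,-1),(-1,-1),(-1,1))],(0,255,0))
    A([case([a*.0825,b*.15,0]) for a,b in((1,1),(1,-1),(-1,-1),(-1,1))],(0,255,0))
    A([lid([a,b*.15,0.0],1.65) for a,b in((0,1),(0,-1),(-.165,-1),(-.165,1))],(255,0,255))
    A([lid([-.203,-.06+b,.006],1.65) for b in(-.045,.045)],(255,0,0))
    p=np.zeros((300,400,3),np.uint8); p[:im.shape[0],:im.shape[1]]=im[:300,:400]; out.append(p)
cv2.imwrite('pics/ov1.png',np.vstack([np.hstack(out[:2]),np.hstack(out[2:])]))
E
python3 ov.py
```

```text
(no output)
```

View pics/ov1.png

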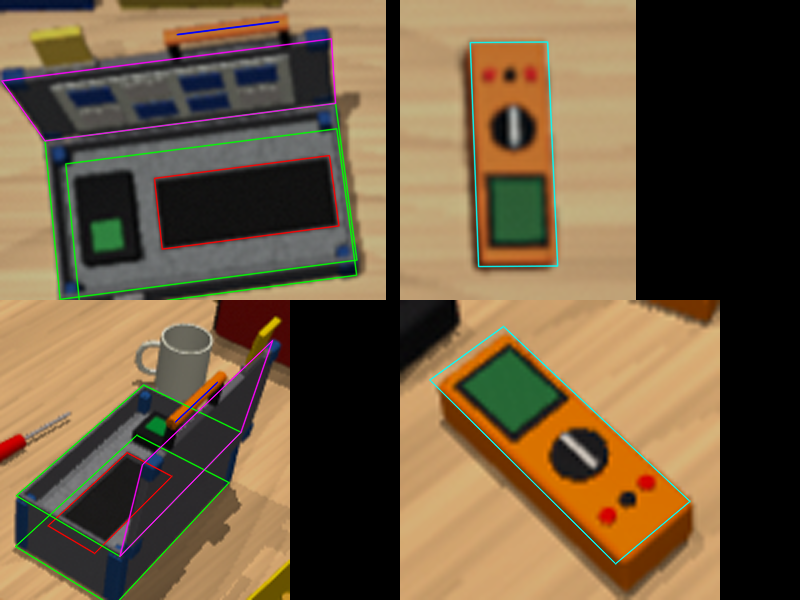

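>>> step_arm(deltas=[{"grip": 0, "slide": [0, 0, 0], "turn": 0.13}, {"grip": 0, "slide": [0, 0, 0], "turn": 0.13}, {"grip": 0, "slide": [0, 0, 0], "turn": 0.138}])

```text
time_s: 0.4
tcp_pos: [0.2538, -0.6251, 0.2307]
tcp_rot: [-3.14, 0.028, 0.001]
force: [-0.1, -0.3, 0.1]
gripper_width: 0.0852
grip_force: 0.0
```

The overlay fits: the model lines lie on the meter, bay, rim, lid (1.65) and bar. The meter is about 1.5 mm further in +x than modelled, so I aim for x 0.625.

>>> step_arm(deltas=[{"grip": 0, "slide": [2.81, -2.52, 0], "turn": 0}, {"grip": 0, "slide": [2.81, -2.52, 0], "turn": 0}, {"grip": 0, "slide": [2.81, -2.52, 0], "turn": 0}, {"grip": 0, "slide": [2.81, -2.52, 0], "turn": 0}, {"grip": 0, "slide": [2.81, -2.52, 0], "turn": 0}, {"grip": 0, "slide": [2.81, -2.52, 0], "turn": 0}, {"grip": 0, "slide": [2.81, -2.52, 0], "turn": 0}, {"grip": 0, "slide": [2.81, -2.52, 0], "turn": 0}, {"grip": 0, "slide": [2.81, -2.52, 0], "turn": 0}, {"grip": 0, "slide": [2.81, -2.52, 0], "turn": 0}, {"grip": 0, "slide": [2.81, -2.52, 0], "turn": 0}, {"grip": 0, "slide": [2.81, -2.52, 0], "turn": 0}, {"grip": 0, "slide": [2.81, -2.52, 0], "turn": 0}, {"grip": 0, "slide": [0, 0, 0], "turn": 0}])

```text
time_s: 1.8
tcp_pos: [0.6278, -0.2948, 0.2304]
tcp_rot: [-3.137, 0.003, -0.003]
force: [-0.2, 1.0, 0.1]
gripper_width: 0.0855
grip_force: 0.0
```

>>> step_arm(deltas=[{"grip": 0, "slide": [-0.28, 0.87, 2], "turn": 0.011}, {"grip": 0, "slide": [0, 0, 4], "turn": 0}, {"grip": 0, "slide": [0, 0, 4], "turn": 0}, {"grip": 0, "slide": [0, 0, 4], "turn": 0}, {"grip": 0, "slide": [0, 0, 3], "turn": 0}, {"grip": 0, "slide": [0, 0, 2], "turn": 0}, {"grip": 0, "slide": [0, 0, 1], "turn": 0}, {"grip": 0, "slide": [0, 0, 0], "turn": 0}, {"grip": 0, "slide": [0, 0, 0], "turn": 0}])

```text
time_s: 2.7
tcp_pos: [0.6209, -0.3115, 0.0323]
tcp_rot: [3.141, -0.037, 0.002]
force: [-0.6, 0.2, 0.1]
gripper_width: 0.0857
grip_force: 0.0
```

>>> step_arm(deltas=[{"grip": 0, "slide": [0.4, -0.8, 0], "turn": -0.011}, {"grip": 0, "slide": [0, 0, 0.9], "turn": 0}, {"grip": 0, "slide": [0, 0, 0.8], "turn": 0}, {"grip": 0, "slide": [0, 0, 0], "turn": 0}, {"grip": 0, "slide": [0, 0, 0], "turn": 0}])

```text
time_s: 3.2
tcp_pos: [0.6242, -0.3031, 0.0138]
tcp_rot: [-3.141, 0.019, 0.001]
force: [1.2, 0.3, -1.2]
gripper_width: 0.0852
grip_force: 0.0
```

Good; grip.

>>> step_arm(deltas=[{"grip": 1, "slide": [0, 0, 0], "turn": 0}, {"grip": 1, "slide": [0, 0, 0], "turn": 0}, {"grip": 1, "slide": [0, 0, 0], "turn": 0}, {"grip": 1, "slide": [0, 0, 0], "turn": 0}, {"grip": 1, "slide": [0, 0, 0], "turn": 0}, {"grip": 1, "slide": [0, 0, 0], "turn": 0}], grip_force=50)

```text
time_s: 3.8
tcp_pos: [0.6251, -0.3031, 0.015]
tcp_rot: [3.141, -0.019, 0.002]
force: [0.4, 0.8, 3.6]
gripper_width: 0.0551
grip_force: 56.2
```

>>> step_arm(deltas=[{"grip": 1, "slide": [0, 0, -0.5], "turn": 0}, {"grip": 1, "slide": [0, 0, -1.5], "turn": 0}, {"grip": 1, "slide": [0, 0, -1.5], "turn": -0.07}, {"grip": 1, "slide": [0, 0, -1.5], "turn": -0.14}, {"grip": 1, "slide": [0, 0, -1.5], "turn": -0.14}, {"grip": 1, "slide": [0, 0, -1.5], "turn": -0.14}, {"grip": 1, "slide": [0, 0, -1.5], "turn": -0.14}, {"grip": 1, "slide": [0, 0, -1.5], "turn": -0.14}, {"grip": 1, "slide": [0, 0, -1.5], "turn": -0.14}, {"grip": 1, "slide": [0, 0, -1.5], "turn": -0.14}, {"grip": 1, "slide": [0, 0, -1.5], "turn": -0.14}, {"grip": 1, "slide": [0, 0, -1], "turn": -0.14}, {"grip": 1, "slide": [0, 0, 0], "turn": -0.14}, {"grip": 1, "slide": [0, 0, 0], "turn": -0.14}, {"grip": 1, "slide": [0, 0, 0], "turn": -0.09}, {"grip": 1, "slide": [0, 0, 0], "turn": 0}, {"grip": 1, "slide": [0, 0, 0], "turn": 0}])

```text
time_s: 5.5
tcp_pos: [0.6241, -0.3034, 0.1794]
tcp_rot: [-2.09, -2.345, 0.001]
force: [0.5, 0.4, -3.6]
gripper_width: 0.0553
grip_force: 55.4
```

```bash
cat >> h.py <<'E'
def plan(target=None,yang=None):
    "tool-frame cm to world target; turn so tool y points at world angle yang"
    s=arm.state(); T=R.from_rotvec(s['tcp_rot']).as_matrix(); a=np.arctan2(T[1,1],T[0,1])
    print('t',s['time_s'],'pos',s['tcp_pos'].round(4),'y',T[:,1].round(3),'z',T[:,2].round(3),'w',round(float(s['gripper_width']),4),'F',np.round(s['force'],1))
    if target is not None: print('slide cm',(T.T@(np.array(target)-s['tcp_pos'])*100).round(2))
    if yang is not None: print('turn',-((yang-a+np.pi)%(2*np.pi)-np.pi))
E
python3 -c "
from h import *
plan([*case([0,BAYY,0])[:2],.183],YAW); print(case([0,BAYY,0]),arm.state()['joint_pos'])"
```

```text
t 5.5 pos [ 0.6241 -0.3034  0.1794] y [ 0.993  0.114 -0.001] z [-0.001 -0.    -1.   ] w 0.0553 F [ 0.5  0.4 -3.6]
slide cm [37.13 -1.85 -0.37]
turn 0.0015645086880042847
[0.56324036 0.06338508 0.        ] [ 0.72763422  0.59593784 -0.51329788  1.51600892  0.31295085  1.11252456
  0.26335753]
```

>>> step_arm(deltas=[{"grip": 1, "slide": [1, -1.85, 0], "turn": 0}, {"grip": 1, "slide": [3, 0, 0], "turn": 0}, {"grip": 1, "slide": [3.6, 0, 0], "turn": 0}, {"grip": 1, "slide": [3.6, 0, 0], "turn": 0}, {"grip": 1, "slide": [3.6, 0, 0], "turn": 0}, {"grip": 1, "slide": [3.6, 0, 0], "turn": 0}, {"grip": 1, "slide": [3.6, 0, 0], "turn": 0}, {"grip": 1, "slide": [3.6, 0, 0], "turn": 0}, {"grip": 1, "slide": [3.6, 0, 0], "turn": 0}, {"grip": 1, "slide": [3.6, 0, 0], "turn": 0}, {"grip": 1, "slide": [2.5, 0, 0], "turn": 0}, {"grip": 1, "slide": [1.8, 0, 0], "turn": 0}, {"grip": 1, "slide": [0, 0, 0], "turn": 0}, {"grip": 1, "slide": [0, 0, 0], "turn": 0}, {"grip": 1, "slide": [0, 0, 0], "turn": 0}])

```text
time_s: 7.0
tcp_pos: [0.5632, 0.0615, 0.1793]
tcp_rot: [2.09, 2.344, -0.001]
force: [0.3, 0.9, -3.0]
gripper_width: 0.0549
grip_force: 55.4
```

```bash
python3 -c "
from h import *
plan([*case([0,BAYY,0])[:2],.066],YAW)
c=snap('scene','s1');d=snap('top','t1')
a=cv2.resize(cv2.imread('pics/s1.png')[100:280,260:440],(600,600)); cv2.imwrite('pics/v1.png',a)"
```

```text
t 7.0 pos [0.5632 0.0615 0.1793] y [ 0.993  0.114 -0.   ] z [ 0.    -0.001 -1.   ] w 0.0549 F [ 0.3  0.9 -3. ]
slide cm [ 0.2   0.03 11.33]
turn 0.0011986437839834885
```

View pics/v1.png

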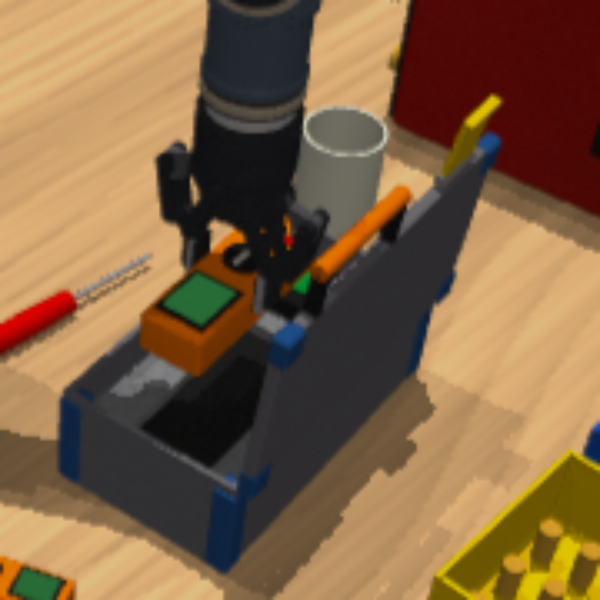

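The meter is held level above the bay (crop 200,310), and the lid is still open. Next I lower it.

>>> step_arm(deltas=[{"grip": 1, "slide": [0.2, 0, 1], "turn": 0}, {"grip": 1, "slide": [0, 0, 2], "turn": 0}, {"grip": 1, "slide": [0, 0, 2], "turn": 0}, {"grip": 1, "slide": [0, 0, 2], "turn": 0}, {"grip": 1, "slide": [0, 0, 1.5], "turn": 0}, {"grip": 1, "slide": [0, 0, 1], "turn": 0}, {"grip": 1, "slide": [0, 0, 0.8], "turn": 0}, {"grip": 1, "slide": [0, 0, 0.6], "turn": 0}, {"grip": 1, "slide": [0, 0, 0.3], "turn": 0}, {"grip": 1, "slide": [0, 0, 0], "turn": 0}, {"grip": 1, "slide": [0, 0, 0], "turn": 0}])

```text
time_s: 8.2
tcp_pos: [0.5631, 0.0654, 0.0678]
tcp_rot: [2.087, 2.347, 0.001]
force: [-0.1, -0.6, -2.8]
gripper_width: 0.055
grip_force: 55.4
```

>>> step_arm(deltas=[{"grip": 1, "slide": [-0.1, 0, 0.1], "turn": 0}, {"grip": 1, "slide": [0, 0, 0.1], "turn": 0}, {"grip": 1, "slide": [0, 0, 0.05], "turn": 0}, {"grip": 1, "slide": [0, 0, 0], "turn": 0}, {"grip": 1, "slide": [0, 0, 0], "turn": 0}])

```text
time_s: 8.7
tcp_pos: [0.5629, 0.0642, 0.0649]
tcp_rot: [2.088, 2.347, 0.0]
force: [-0.8, -0.3, -1.9]
gripper_width: 0.055
grip_force: 55.5
```

Touching down. I open the gripper and rise.

>>> step_arm(deltas=[{"grip": 0.6, "slide": [0, 0, 0], "turn": 0}, {"grip": 0.3, "slide": [0, 0, 0], "turn": 0}, {"grip": 0, "slide": [0, 0, 0], "turn": 0}, {"grip": 0, "slide": [0, 0, 0], "turn": 0}, {"grip": 0, "slide": [0, 0, 0], "turn": 0}, {"grip": 0, "slide": [0, 0, 0], "turn": 0}, {"grip": 0, "slide": [0, 0, -1], "turn": 0}, {"grip": 0, "slide": [0, 0, -2], "turn": 0}, {"grip": 0, "slide": [0, 0, -4], "turn": 0}, {"grip": 0, "slide": [0, 0, -4], "turn": 0}, {"grip": 0, "slide": [0, 0, -4], "turn": 0}, {"grip": 0, "slide": [0, 0, -4], "turn": 0}, {"grip": 0, "slide": [0, 0, -4], "turn": 0}, {"grip": 0, "slide": [0, 0, -4], "turn": 0}, {"grip": 0, "slide": [0, 0, 0], "turn": 0}, {"grip": 0, "slide": [0, 0, 0], "turn": 0}])

```text
time_s: 10.3
tcp_pos: [0.5629, 0.0646, 0.3363]
tcp_rot: [2.086, 2.346, 0.003]
force: [-0.6, -0.3, 0.3]
gripper_width: 0.0853
grip_force: 0.0
```

```bash
python3 -c "
from h import *
plan()
c=snap('scene','s2');d=snap('top','t2')
a=cv2.resize(cv2.imread('pics/s2.png')[100:280,270:420],(500,600)); cv2.imwrite('pics/v2.png',a)
th=1.65
for t in (1.65,1.2,.8,.4,.1,0): print(t,lid([-.203,-.06,.006],t).round(4), lid([-.1725,.085,.006],t).round(4))
print(arm.state()['joint_pos'])"
```

```text
t 10.3 pos [0.5629 0.0646 0.3363] y [0.993 0.117 0.003] z [ 0.003 -0.    -1.   ] w 0.0853 F [-0.6 -0.3  0.3]
1.65 [0.6688 0.06   0.3019] [0.6501 0.2038 0.2715]
1.2 [0.5794 0.0498 0.2914] [0.574  0.1951 0.263 ]
0.8 [0.5107 0.042  0.2498] [0.5155 0.1885 0.2279]
0.4 [0.4635 0.0367 0.1846] [0.475  0.1839 0.1727]
0.1 [0.4468 0.0348 0.1262] [0.4606 0.1823 0.1232]
0 [0.4452 0.0346 0.106 ] [0.4592 0.1821 0.106 ]
[ 0.34338702  0.28287171 -0.66781702  1.62697316  0.18051906  1.29650207
 -0.23744502]
```

View pics/v2.png

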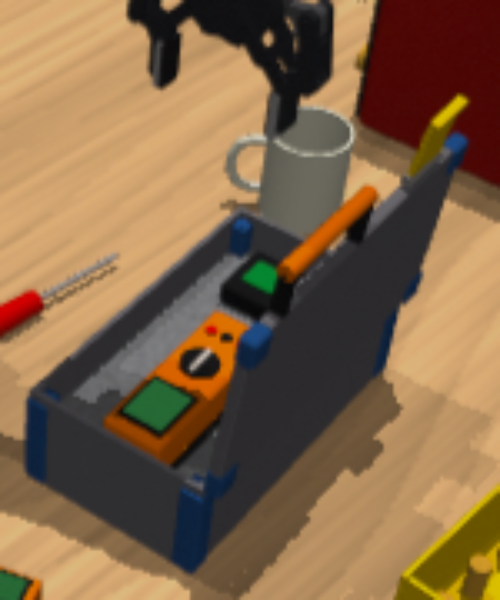

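The meter lies flat in the bay (crop 180,400) with the lid open. Next is the bar at about (0.669, 0.060, 0.302).

>>> step_arm(deltas=[{"grip": 0, "slide": [0, 0, -3], "turn": 0}, {"grip": 0, "slide": [-0.5, 3, 0], "turn": 0}, {"grip": 0, "slide": [-0.6, 3, 0], "turn": 0}, {"grip": 0, "slide": [-0.6, 3, 0], "turn": 0}, {"grip": 0, "slide": [0, 1.5, 0], "turn": 0}, {"grip": 0, "slide": [0, 0, 0], "turn": 0}, {"grip": 0, "slide": [0, 0, 0], "turn": 0}, {"grip": 0, "slide": [0, 0, 0], "turn": 0}])

```text
time_s: 11.2
tcp_pos: [0.6681, 0.0599, 0.3644]
tcp_rot: [-2.086, -2.348, 0.002]
force: [-0.1, -0.1, 0.2]
gripper_width: 0.0855
grip_force: 0.0
```

```bash
python3 -c "
from h import *
plan([.669,.060,.288],YAW)"
```

```text
t 11.2 pos [0.6681 0.0599 0.3644] y [ 0.993  0.118 -0.001] z [-0.001 -0.    -1.   ] w 0.0855 F [-0.1 -0.1  0.2]
slide cm [-0.    0.1   7.64]
turn 0.004876390164929134
```

>>> step_arm(deltas=[{"grip": 0, "slide": [0, 0.1, 2], "turn": 0}, {"grip": 0, "slide": [0, 0, 2], "turn": 0}, {"grip": 0, "slide": [0, 0, 2], "turn": 0}, {"grip": 0, "slide": [0, 0, 1.6], "turn": 0}, {"grip": 0, "slide": [0, 0, 0], "turn": 0}, {"grip": 0.4, "slide": [0, 0, 0], "turn": 0}, {"grip": 0.6, "slide": [0, 0, 0], "turn": 0}, {"grip": 0.7, "slide": [0, 0, 0], "turn": 0}, {"grip": 0.8, "slide": [0, 0, 0], "turn": 0}, {"grip": 0.9, "slide": [0, 0, 0], "turn": 0}, {"grip": 1, "slide": [0, 0, 0], "turn": 0}, {"grip": 1, "slide": [0, 0, 0], "turn": 0}, {"grip": 1, "slide": [0, 0, 0], "turn": 0}, {"grip": 1, "slide": [0, 0, 0], "turn": 0}], grip_force=30)

```text
time_s: 12.6
tcp_pos: [0.6703, 0.0599, 0.2893]
tcp_rot: [2.087, 2.347, 0.001]
force: [-0.0, 0.6, 2.1]
gripper_width: 0.0126
grip_force: 29.5
```

```bash
python3 -c "
from h import *
plan()
s=arm.state(); p=s['tcp_pos']; q=Rz(-YAW)@(p-CC); print('case frame',q)
h=np.array([.0825,.1]); r=np.array([q[0],q[2]])-h
b=np.array([q[0]-.0825,0]); r0=np.hypot(.203,.006); 
# bar on circle radius r0 at that x
import math
z=math.sqrt(r0**2-b[0]**2); off=q[2]-.1-z; print('tcp minus bar z',off)
ph=math.atan2(z,-b[0]); print('lid',ph-math.atan2(.006,.203))
"
```

```text
t 12.6 pos [0.6703 0.0599 0.2893] y [0.993 0.117 0.001] z [ 0.001  0.    -1.   ] w 0.0126 F [-0.   0.6  2.1]
case frame [ 0.10595504 -0.06025018  0.28932047]
tcp minus bar z -0.012409201593882563
lid 1.6569981880844582
```

The bar is gripped. Next I work out the arc rows.

```bash
python3 -c "
import numpy as np
t=np.linspace(1.653,0.0,33); x=-.203*np.cos(t)+.006*np.sin(t); z=.203*np.sin(t)+.006*np.cos(t)
y=np.round((x-x[0])*100,2);d=np.round(-(z-z[0])*100,2)
print([[0,round(a,2),round(b,2)] for a,b in zip(np.diff(y),np.diff(d))],y[-1],d[-1])"
```

```text
[[0, np.float64(-1.05), np.float64(-0.09)], [0, np.float64(-1.04), np.float64(-0.04)], [0, np.float64(-1.05), np.float64(0.02)], [0, np.float64(-1.05), np.float64(0.07)], [0, np.float64(-1.04), np.float64(0.13)], [0, np.float64(-1.03), np.float64(0.18)], [0, np.float64(-1.03), np.float64(0.23)], [0, np.float64(-1.01), np.float64(0.29)], [0, np.float64(-0.99), np.float64(0.34)], [0, np.float64(-0.97), np.float64(0.38)], [0, np.float64(-0.96), np.float64(0.44)], [0, np.float64(-0.93), np.float64(0.49)], [0, np.float64(-0.9), np.float64(0.53)], [0, np.float64(-0.87), np.float64(0.58)], [0, np.float64(-0.85), np.float64(0.63)], [0, np.float64(-0.81), np.float64(0.66)], [0, np.float64(-0.77), np.float64(0.71)], [0, np.float64(-0.74), np.float64(0.75)], [0, np.float64(-0.69), np.float64(0.78)], [0, np.float64(-0.66), np.float64(0.82)], [0, np.float64(-0.61), np.float64(0.85)], [0, np.float64(-0.57), np.float64(0.88)], [0, np.float64(-0.52), np.float64(0.91)], [0, np.float64(-0.48), np.float64(0.94)], [0, np.float64(-0.42), np.float64(0.96)], [0, np.float64(-0.37), np.float64(0.98)], [0, np.float64(-0.33), np.float64(1.0)], [0, np.float64(-0.27), np.float64(1.01)], [0, np.float64(-0.22), np.float64(1.03)], [0, np.float64(-0.16), np.float64(1.03)], [0, np.float64(-0.12), np.float64(1.04)], [0, np.float64(-0.05), np.float64(1.05)]] -22.56 19.58
```

>>> step_arm(deltas=[{"grip": 1, "slide": [0, -1.05, -0.1], "turn": 0}, {"grip": 1, "slide": [0, -1.05, -0.05], "turn": 0}, {"grip": 1, "slide": [0, -1.05, 0.05], "turn": 0}, {"grip": 1, "slide": [0, -1.05, 0.05], "turn": 0}, {"grip": 1, "slide": [0, -1.05, 0.15], "turn": 0}, {"grip": 1, "slide": [0, -1.0, 0.2], "turn": 0}, {"grip": 1, "slide": [0, -1.0, 0.2], "turn": 0}, {"grip": 1, "slide": [0, -1.0, 0.3], "turn": 0}, {"grip": 1, "slide": [0, -1.0, 0.35], "turn": 0}, {"grip": 1, "slide": [0, -0.95, 0.4], "turn": 0}, {"grip": 1, "slide": [0, 0, 0], "turn": 0}, {"grip": 1, "slide": [0, 0, 0], "turn": 0}])

```text
time_s: 13.8
tcp_pos: [0.5676, 0.0478, 0.2728]
tcp_rot: [-2.086, -2.346, 0.003]
force: [-2.0, 1.9, 1.7]
gripper_width: 0.0128
grip_force: 31.2
```

```bash
cat >> h.py <<'E'
def lidstate(nxt):
    plan(); s=arm.state(); q=Rz(-YAW)@(s['tcp_pos']-CC); off=-.0124
    th=np.arctan2(q[2]-off-.1,.0825-q[0])-.0296; print('case',q.round(4),'th',th,'rad',np.hypot(q[2]-off-.1,.0825-q[0]))
    x=.0825-.203*np.cos(nxt)+.006*np.sin(nxt); z=.1+.203*np.sin(nxt)+.006*np.cos(nxt)+off
    plan(case([x,-.0602,z]),YAW)
E
python3 -c "
from h import *
lidstate(1.13)"
```

```text
t 13.8 pos [0.5676 0.0478 0.2728] y [ 0.993  0.117 -0.003] z [-0.003 -0.    -1.   ] w 0.0128 F [-2.   1.9  1.7]
case [ 0.0026 -0.0606  0.2728] th 1.133746792520882 rad 0.20174235879066388
t 13.8 pos [0.5676 0.0478 0.2728] y [ 0.993  0.117 -0.003] z [-0.003 -0.    -1.   ] w 0.0128 F [-2.   1.9  1.7]
slide cm [ 0.04 -0.12 -0.09]
turn 0.004203840418504079
```

>>> step_arm(deltas=[{"grip": 1, "slide": [0, -1.0, 0.4], "turn": 0}, {"grip": 1, "slide": [0, -0.95, 0.5], "turn": 0}, {"grip": 1, "slide": [0, -0.9, 0.5], "turn": 0}, {"grip": 1, "slide": [0, -0.9, 0.6], "turn": 0}, {"grip": 1, "slide": [0, -0.85, 0.6], "turn": 0}, {"grip": 1, "slide": [0, -0.8, 0.65], "turn": 0}, {"grip": 1, "slide": [0, -0.75, 0.7], "turn": 0}, {"grip": 1, "slide": [0, -0.75, 0.75], "turn": 0}, {"grip": 1, "slide": [0, -0.7, 0.8], "turn": 0}, {"grip": 1, "slide": [0, -0.65, 0.8], "turn": 0}, {"grip": 1, "slide": [0, -0.6, 0.85], "turn": 0}, {"grip": 1, "slide": [0, 0, 0], "turn": 0}, {"grip": 1, "slide": [0, 0, 0], "turn": 0}])

```text
time_s: 15.1
tcp_pos: [0.48, 0.0374, 0.2011]
tcp_rot: [-2.086, -2.346, 0.003]
force: [-0.6, 2.8, -2.0]
gripper_width: 0.013
grip_force: 29.9
```

```bash
python3 -c "
from h import *
lidstate(.568);lidstate(0.2);lidstate(0)"
```

```text
t 15.1 pos [0.48   0.0374 0.2011] y [ 0.993  0.117 -0.002] z [-0.002 -0.    -1.   ] w 0.013 F [-0.6  2.8 -2. ]
case [-0.0856 -0.0611  0.2011] th 0.564353423156901 rad 0.20288032980416423
t 15.1 pos [0.48   0.0374 0.2011] y [ 0.993  0.117 -0.002] z [-0.002 -0.    -1.   ] w 0.013 F [-0.6  2.8 -2. ]
slide cm [ 0.09  0.02 -0.07]
turn 0.004137548374840705
t 15.1 pos [0.48   0.0374 0.2011] y [ 0.993  0.117 -0.002] z [-0.002 -0.    -1.   ] w 0.013 F [-0.6  2.8 -2. ]
case [-0.0856 -0.0611  0.2011] th 0.564353423156901 rad 0.20288032980416423
t 15.1 pos [0.48   0.0374 0.2011] y [ 0.993  0.117 -0.002] z [-0.002 -0.    -1.   ] w 0.013 F [-0.6  2.8 -2. ]
slide cm [ 0.1  -2.95  6.74]
turn 0.004137548374840705
t 15.1 pos [0.48   0.0374 0.2011] y [ 0.993  0.117 -0.002] z [-0.002 -0.    -1.   ] w 0.013 F [-0.6  2.8 -2. ]
case [-0.0856 -0.0611  0.2011] th 0.564353423156901 rad 0.20288032980416423
t 15.1 pos [0.48   0.0374 0.2011] y [ 0.993  0.117 -0.002] z [-0.002 -0.    -1.   ] w 0.013 F [-0.6  2.8 -2. ]
slide cm [ 0.1  -3.46 10.76]
turn 0.004137548374840705
```

>>> step_arm(deltas=[{"grip": 1, "slide": [0, -0.55, 0.85], "turn": 0}, {"grip": 1, "slide": [0, -0.5, 0.9], "turn": 0}, {"grip": 1, "slide": [0, -0.5, 0.95], "turn": 0}, {"grip": 1, "slide": [0, -0.4, 0.95], "turn": 0}, {"grip": 1, "slide": [0, -0.4, 1.0], "turn": 0}, {"grip": 1, "slide": [0, -0.3, 1.0], "turn": 0}, {"grip": 1, "slide": [0, -0.3, 1.0], "turn": 0}, {"grip": 1, "slide": [0, -0.2, 1.0], "turn": 0}, {"grip": 1, "slide": [0, -0.15, 1.0], "turn": 0}, {"grip": 1, "slide": [0, -0.1, 0.8], "turn": 0}, {"grip": 1, "slide": [0, -0.05, 0.5], "turn": 0}, {"grip": 1, "slide": [0, 0, 0.4], "turn": 0}, {"grip": 1, "slide": [0, 0, 0], "turn": 0}, {"grip": 1, "slide": [0, 0, 0], "turn": 0}, {"grip": 1, "slide": [0, 0, 0], "turn": 0}])

```text
time_s: 16.6
tcp_pos: [0.4463, 0.0334, 0.0983]
tcp_rot: [-2.088, -2.347, 0.001]
force: [-1.1, 1.6, -2.0]
gripper_width: 0.0129
grip_force: 31.6
```

```bash
python3 -c "
from h import *
lidstate(0)"
```

```text
t 16.6 pos [0.4463 0.0334 0.0983] y [ 0.993  0.117 -0.001] z [-0.001 -0.    -1.   ] w 0.0129 F [-1.1  1.6 -2. ]
case [-0.1196 -0.0613  0.0983] th 0.02329478639275724 rad 0.2023753774411783
t 16.6 pos [0.4463 0.0334 0.0983] y [ 0.993  0.117 -0.001] z [-0.001 -0.    -1.   ] w 0.0129 F [-1.1  1.6 -2. ]
slide cm [ 0.11 -0.09  0.47]
turn 0.003921933381614728
```

Lower gently until it touches.

>>> step_arm(deltas=[{"grip": 1, "slide": [0, -0.05, 0.2], "turn": 0}, {"grip": 1, "slide": [0, 0, 0.2], "turn": 0}, {"grip": 1, "slide": [0, 0, 0.2], "turn": 0}, {"grip": 1, "slide": [0, 0, 0.15], "turn": 0}, {"grip": 1, "slide": [0, 0, 0.1], "turn": 0}, {"grip": 1, "slide": [0, 0, 0], "turn": 0}, {"grip": 1, "slide": [0, 0, 0], "turn": 0}, {"grip": 1, "slide": [0, 0, 0], "turn": 0}])

```text
time_s: 17.4
tcp_pos: [0.446, 0.0333, 0.091]
tcp_rot: [2.088, 2.347, -0.003]
force: [-5.2, 0.3, 15.2]
gripper_width: 0.0124
grip_force: 33.5
```

>>> step_arm(deltas=[{"grip": 0.8, "slide": [0, 0, -0.2], "turn": 0}, {"grip": 0.68, "slide": [0, 0, 0], "turn": 0}, {"grip": 0.68, "slide": [0, 0, 0], "turn": 0}, {"grip": 0.68, "slide": [0, 0, 0], "turn": 0}, {"grip": 0.68, "slide": [0, 0, -1], "turn": 0}, {"grip": 0.68, "slide": [0, 0, -2], "turn": 0}, {"grip": 0.68, "slide": [0, 0, -3], "turn": 0}, {"grip": 0.68, "slide": [0, 0, -3], "turn": 0}, {"grip": 0.68, "slide": [0, 0, -4], "turn": 0}, {"grip": 1, "slide": [0, 0, -3], "turn": 0}, {"grip": 1, "slide": [0, -2, 0], "turn": 0}, {"grip": 1, "slide": [0, 0, 0], "turn": 0}, {"grip": 1, "slide": [0, 0, 0], "turn": 0}, {"grip": 1, "slide": [0, 0, 0], "turn": 0}, {"grip": 1, "slide": [0, 0, 0], "turn": 0}])

```text
time_s: 18.9
tcp_pos: [0.4264, 0.0312, 0.2514]
tcp_rot: [-2.087, -2.347, 0.0]
force: [0.1, -0.3, -0.6]
gripper_width: -0.0
grip_force: 0.0
```

```bash
python3 -c "
from h import *
c=snap('scene','s3');d=snap('top','t3')
a=cv2.resize(cv2.imread('pics/s3.png')[120:270,270:400],(520,600)); cv2.imwrite('pics/v3.png',a)
b=cv2.imread('pics/t3.png')[150:250,160:300];cv2.imwrite('pics/v3.png',np.hstack([cv2.resize(a,(390,450)),cv2.resize(b,(400,450)) ]))
for a in (1.9,1.5,1.2):
  p=np.array([-.1725-.055*np.sin(a),.085,.006-.055*np.cos(a)]); print(a,case([.0825+p[0],.085,.1+p[2]]).round(4),proj(d,case([.0825+p[0],.085,.1+p[2]])))
plan()"
```

```text
1.9 [0.4075 0.1762 0.1238] (np.float64(203.90723538544233), np.float64(251.01330462388907))
1.5 [0.4047 0.1759 0.1021] (np.float64(205.29272537672142), np.float64(252.754671901766))
1.2 [0.4083 0.1763 0.0861] (np.float64(206.08485652314238), np.float64(252.0485992518491))
t 19.0 pos [0.4264 0.0312 0.2514] y [ 0.993  0.117 -0.001] z [-0.001  0.001 -1.   ] w -0.0004 F [-0.3  0.4 -0.5]
```

View pics/v3.png

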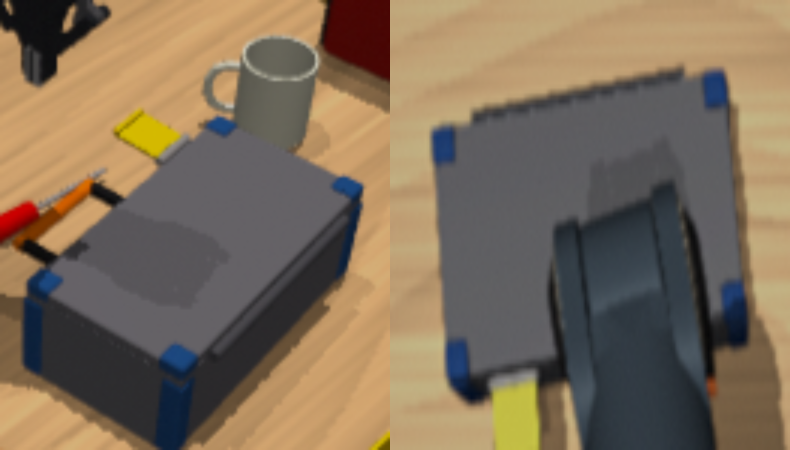

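Lid is shut flat on the rim. The clasp sticks straight out at crop (150,135) left / (515,415) right. I turn the closed fingers 90° and go above its outer half.

>>> step_arm(deltas=[{"grip": 1, "slide": [0, 0, 0], "turn": 0.14}, {"grip": 1, "slide": [0, 0, 0], "turn": 0.14}, {"grip": 1, "slide": [0, 0, 0], "turn": 0.14}, {"grip": 1, "slide": [0, 0, 0], "turn": 0.14}, {"grip": 1, "slide": [0, 0, 0], "turn": 0.14}, {"grip": 1, "slide": [0, 0, 0], "turn": 0.14}, {"grip": 1, "slide": [0, 0, 0], "turn": 0.14}, {"grip": 1, "slide": [0, 0, 0], "turn": 0.14}, {"grip": 1, "slide": [0, 0, 0], "turn": 0.14}, {"grip": 1, "slide": [0, 0, 0], "turn": 0.14}, {"grip": 1, "slide": [0, 0, 0], "turn": 0.14}, {"grip": 1, "slide": [0, 0, 0], "turn": 0.03}, {"grip": 1, "slide": [0, 0, 0], "turn": 0}, {"grip": 1, "slide": [0, 0, 0], "turn": 0}])

```text
time_s: 20.4
tcp_pos: [0.4263, 0.0312, 0.2517]
tcp_rot: [-3.136, -0.188, 0.0]
force: [-0.3, 0.3, -0.2]
gripper_width: 0.0
grip_force: 0.0
```

```bash
python3 -c "
from h import *
plan(case([-.132,.085,.15]),YAW-np.pi/2);print(arm.state()['joint_pos'].round(2))"
```

```text
t 20.4 pos [0.4263 0.0312 0.2517] y [ 0.12  -0.993 -0.   ] z [-0.  0. -1.] w 0.0 F [-0.3  0.3 -0.2]
slide cm [  0.88 -14.62  10.17]
turn 0.006825244833866151
[ 0.41  0.08 -0.61  2.03  0.05  1.05 -1.67]
```

>>> step_arm(deltas=[{"grip": 1, "slide": [0.2, -2, 0], "turn": 0.005}, {"grip": 1, "slide": [0.2, -3, 0], "turn": 0}, {"grip": 1, "slide": [0.2, -3, 0], "turn": 0}, {"grip": 1, "slide": [0.2, -3, 0], "turn": 0}, {"grip": 1, "slide": [0.1, -2.6, 0], "turn": 0}, {"grip": 1, "slide": [0, -1, 2], "turn": 0}, {"grip": 1, "slide": [0, 0, 3], "turn": 0}, {"grip": 1, "slide": [0, 0, 3], "turn": 0}, {"grip": 1, "slide": [0, 0, 2], "turn": 0}, {"grip": 1, "slide": [0, 0, 0], "turn": 0}, {"grip": 1, "slide": [0, 0, 0], "turn": 0}])

```text
time_s: 21.5
tcp_pos: [0.4189, 0.1775, 0.1522]
tcp_rot: [-3.136, -0.179, -0.0]
force: [0.3, 0.1, 0.2]
gripper_width: -0.0002
grip_force: 0.0
```

```bash
python3 -c "
from h import *
plan(case([-.132,.085,.07]),YAW-np.pi/2)"
```

```text
t 21.5 pos [0.4189 0.1775 0.1522] y [ 0.113 -0.994 -0.   ] z [ 0.  0. -1.] w -0.0002 F [0.3 0.1 0.2]
slide cm [-0.15  0.    8.22]
turn 0.0007229448412600092
```

>>> step_arm(deltas=[{"grip": 1, "slide": [-0.15, 0, 1.5], "turn": 0}, {"grip": 1, "slide": [0, 0, 1.5], "turn": 0}, {"grip": 1, "slide": [0, 0, 1], "turn": 0}, {"grip": 1, "slide": [0, 0, 1], "turn": 0}, {"grip": 1, "slide": [0, 0, 1], "turn": 0}, {"grip": 1, "slide": [0, 0, 1], "turn": 0}, {"grip": 1, "slide": [0, 0, 1], "turn": 0}, {"grip": 1, "slide": [0, 0, 0.5], "turn": 0}, {"grip": 1, "slide": [0, 0, 0], "turn": 0}, {"grip": 1, "slide": [0, 0, 0], "turn": 0}])

```text
time_s: 22.5
tcp_pos: [0.4168, 0.177, 0.0666]
tcp_rot: [3.136, 0.177, -0.001]
force: [0.2, 0.6, -0.1]
gripper_width: -0.0002
grip_force: 0.0
```

```bash
python3 -c "
from h import *
plan(case([-.1035,.085,.065]))"
```

```text
t 22.5 pos [0.4168 0.177  0.0666] y [ 0.113 -0.994  0.   ] z [-0.001 -0.    -1.   ] w -0.0002 F [ 0.2  0.6 -0.1]
slide cm [ 2.92 -0.03  0.16]
```

>>> step_arm(deltas=[{"grip": 1, "slide": [0.5, 0, 0], "turn": 0}, {"grip": 1, "slide": [0.5, 0, 0], "turn": 0}, {"grip": 1, "slide": [0.5, 0, 0], "turn": 0}, {"grip": 1, "slide": [0.5, 0, 0], "turn": 0}, {"grip": 1, "slide": [0.4, 0, 0], "turn": 0}, {"grip": 1, "slide": [0.3, 0, 0], "turn": 0}, {"grip": 1, "slide": [0.2, 0, 0], "turn": 0}, {"grip": 1, "slide": [0, 0, 0], "turn": 0}, {"grip": 1, "slide": [0, 0, 0], "turn": 0}])

```text
time_s: 23.4
tcp_pos: [0.445, 0.18, 0.0665]
tcp_rot: [3.136, 0.178, -0.002]
force: [-4.4, -0.9, -0.7]
gripper_width: -0.0001
grip_force: 0.0
```

>>> step_arm(deltas=[{"grip": 1, "slide": [0.1, 0, 0], "turn": 0}, {"grip": 1, "slide": [0.1, 0, 0], "turn": 0}, {"grip": 1, "slide": [0.1, 0, 0], "turn": 0}, {"grip": 1, "slide": [0, 0, 0], "turn": 0}, {"grip": 1, "slide": [0, 0, 0], "turn": 0}])

```text
time_s: 23.9
tcp_pos: [0.445, 0.1795, 0.0658]
tcp_rot: [3.133, 0.178, -0.011]
force: [-10.1, -2.1, 2.1]
gripper_width: 0.0003
grip_force: 0.0
```

Firm contact with no further travel, so the clasp is flush. I back off, rise and check.

>>> step_arm(deltas=[{"grip": 1, "slide": [-0.5, 0, 0], "turn": 0}, {"grip": 1, "slide": [-1.5, 0, 0], "turn": 0}, {"grip": 1, "slide": [-2, 0, 0], "turn": 0}, {"grip": 1, "slide": [0, 0, -3], "turn": 0}, {"grip": 1, "slide": [0, 0, -4], "turn": 0}, {"grip": 1, "slide": [0, 0, -4], "turn": 0}, {"grip": 1, "slide": [0, 0, -4], "turn": 0}, {"grip": 1, "slide": [0, 4, -3], "turn": 0}, {"grip": 1, "slide": [0, 4, 0], "turn": 0}, {"grip": 1, "slide": [0, 4, 0], "turn": 0}, {"grip": 1, "slide": [0, 4, 0], "turn": 0}, {"grip": 1, "slide": [0, 4, 0], "turn": 0}, {"grip": 1, "slide": [0, 4, 0], "turn": 0}, {"grip": 1, "slide": [0, 0, 0], "turn": 0}, {"grip": 1, "slide": [0, 0, 0], "turn": 0}])

```text
time_s: 25.4
tcp_pos: [0.4371, -0.0632, 0.2474]
tcp_rot: [3.136, 0.174, 0.004]
force: [-0.6, 1.1, 0.4]
gripper_width: -0.0002
grip_force: 0.0
```

```bash
python3 -c "
from h import *
c=snap('scene','s4');d=snap('top','t4')
a=cv2.imread('pics/s4.png')[120:270,270:400]
b=cv2.imread('pics/t4.png')[150:270,160:300];cv2.imwrite('pics/v4.png',np.hstack([cv2.resize(a,(390,450)),cv2.resize(b,(400,450)) ]))
plan()"
```

```text
t 25.5 pos [ 0.4368 -0.0614  0.2472] y [ 0.114 -0.993  0.   ] z [ 0.002 -0.    -1.   ] w -0.0003 F [-0.3  0.9  0.1]
```

View pics/v4.png

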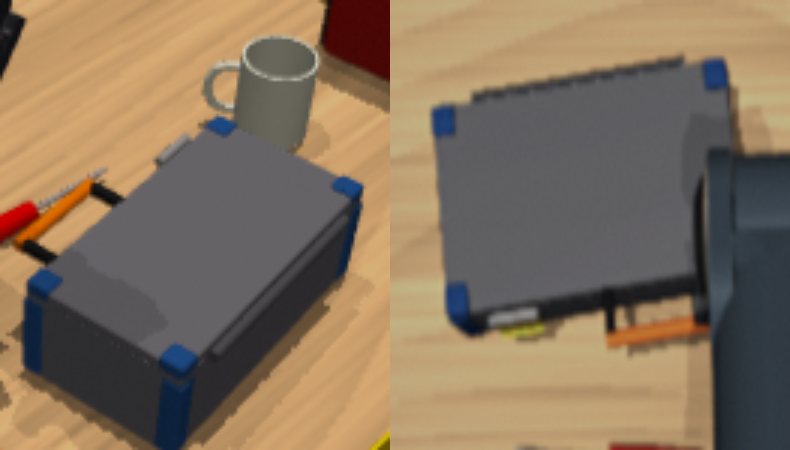

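```bash
python3 -c "
from h import *
d=load('t4');f=d['frame'].astype(int)
m=(f[...,0]>110)&(f[...,1]>100)&(f[...,2]<f[...,0]*.55)
ys,xs=np.nonzero(m[215:260,170:225]);print('yellow rows',np.bincount(ys).nonzero()[0]+215,np.bincount(ys)[np.bincount(ys)>0],xs.min()+170,xs.max()+170)
for a in (0,.06,.12,.25):
  n=lambda r,t,y: case([-.09-r*np.sin(a)-t*np.cos(a),y,.106-r*np.cos(a)+t*np.sin(a)])
  print(a,'tip outer',np.round([proj(d,n(.055,.0025,y)) for y in (.063,.107)],1).tolist(),'top',np.round(proj(d,n(0.008,.0025,.085)),1))
"
```

```text
yellow rows [237 238 239 240] [ 9 17 15  6] 198 214
0 tip outer [[213.7, 235.9], [198.9, 237.9]] top [203.6 234.8]
0.06 tip outer [[213.8, 237.0], [199.0, 239.0]] top [203.6 235. ]
0.12 tip outer [[213.9, 238.1], [199.1, 240.1]] top [203.7 235.1]
0.25 tip outer [[214.1, 240.3], [199.2, 242.3]] top [203.7 235.4]
```

```bash
python3 -c "
from h import *
d=load('t4');f=d['frame'].astype(float)
for x in range(197,217,2): print(x,[tuple(int(k) for k in f[y,x]) for y in range(233,243)])
# bias: orange bar centreline
o=f[...,0]-f[...,2]
for x in (228,236,244):
  col=f[225:262,x]; w=np.clip(col[:,0]-1.9*col[:,2]-30,0,None)*(col[:,1]<.62*col[:,0]); print('bar',x,(w*np.arange(225,262)).sum()/w.sum(), w.astype(int).nonzero()[0]+225)
for y in (-.025,-.06): print(np.round(proj(d,case([-.1205,y,.106])),1))
"
```

```text
197 [(96, 95, 94), (134, 132, 131), (133, 131, 128), (98, 95, 87), (91, 78, 55), (159, 132, 92), (193, 161, 118), (195, 162, 120), (194, 165, 121), (193, 171, 126)]
199 [(105, 104, 102), (144, 142, 140), (134, 132, 130), (90, 85, 76), (80, 68, 32), (125, 112, 45), (175, 163, 78), (193, 170, 107), (194, 167, 121), (193, 170, 125)]
201 [(111, 109, 107), (145, 144, 141), (132, 129, 127), (92, 85, 72), (86, 74, 29), (130, 122, 36), (177, 162, 65), (194, 169, 103), (194, 167, 121), (193, 171, 126)]
203 [(119, 117, 115), (136, 134, 131), (112, 110, 104), (82, 73, 52), (98, 89, 30), (159, 156, 53), (176, 160, 68), (181, 151, 97), (191, 163, 120), (194, 172, 127)]
205 [(137, 134, 132), (135, 132, 131), (99, 95, 85), (77, 64, 35), (106, 97, 31), (159, 157, 56), (140, 134, 55), (126, 105, 68), (170, 146, 107), (193, 171, 125)]
207 [(146, 144, 142), (135, 133, 131), (91, 85, 76), (82, 71, 31), (130, 122, 38), (171, 167, 60), (141, 132, 59), (125, 104, 71), (169, 145, 107), (193, 172, 127)]
209 [(146, 143, 142), (128, 126, 124), (89, 81, 68), (83, 72, 28), (132, 120, 37), (168, 152, 55), (146, 125, 63), (130, 106, 75), (171, 148, 109), (193, 172, 126)]
211 [(93, 91, 90), (82, 78, 72), (74, 63, 39), (99, 90, 28), (158, 155, 54), (156, 145, 58), (127, 106, 62), (135, 109, 79), (174, 150, 110), (193, 172, 126)]
213 [(25, 25, 27), (27, 25, 22), (49, 41, 22), (103, 91, 36), (154, 146, 55), (137, 125, 56), (126, 103, 68), (170, 142, 104), (193, 167, 123), (195, 174, 128)]
215 [(27, 27, 29), (30, 28, 29), (64, 53, 44), (103, 83, 63), (122, 98, 71), (120, 96, 71), (130, 104, 76), (171, 143, 104), (193, 167, 123), (194, 173, 126)]
bar 228 nan []
bar 236 239.0 [239]
bar 244 238.98919949174075 [237 238 239 240 241]
[242.7 239. ]
[254.9 237.4]<string>:8: RuntimeWarning: invalid value encountered in scalar divide
```

```bash
python3 -c "
from h import *
d=load('t4')
a=d['frame'][222:250,190:250,::-1]; cv2.imwrite('pics/v5.png',cv2.resize(a,None,fx=13,fy=13,interpolation=cv2.INTER_NEAREST))"
```

```text
(no output)
```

View pics/v5.png

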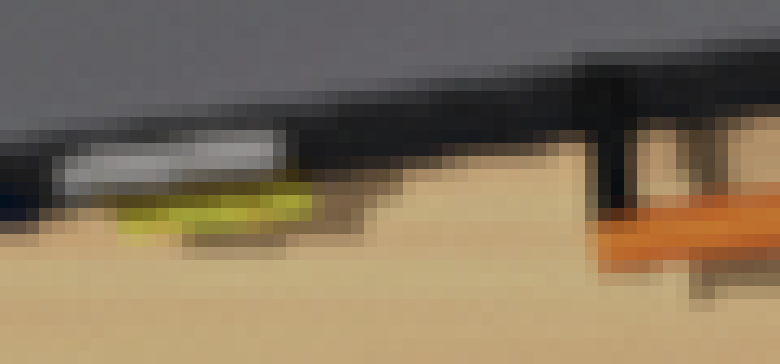

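The bar projects without bias, but the flap's lower edge reads 0.1 rad or less, possibly because of a raised end lip. I'll press once more near its tip to be sure.

```bash
python3 -c "
from h import *
plan(case([-.135,.085,.05]),YAW-np.pi/2)"
```

```text
t 25.5 pos [ 0.4368 -0.0614  0.2472] y [ 0.114 -0.993  0.   ] z [ 0.002 -0.    -1.   ] w -0.0003 F [-0.3  0.9  0.1]
slide cm [  0.47 -23.95  19.72]
turn 0.0015282166351004989
```

>>> step_arm(deltas=[{"grip": 1, "slide": [0, -4, 0], "turn": 0}, {"grip": 1, "slide": [0, -4, 0], "turn": 0}, {"grip": 1, "slide": [0, -4, 0], "turn": 0}, {"grip": 1, "slide": [0, -4, 0], "turn": 0}, {"grip": 1, "slide": [0, -4, 0], "turn": 0}, {"grip": 1, "slide": [0.3, -4, 0], "turn": 0}, {"grip": 1, "slide": [0, 0, 4], "turn": 0}, {"grip": 1, "slide": [0, 0, 4], "turn": 0}, {"grip": 1, "slide": [0, 0, 4], "turn": 0}, {"grip": 1, "slide": [0, 0, 4], "turn": 0}, {"grip": 1, "slide": [0, 0, 3], "turn": 0}, {"grip": 1, "slide": [0, 0, 0.7], "turn": 0}, {"grip": 1, "slide": [0, 0, 0], "turn": 0}, {"grip": 1, "slide": [0, 0, 0], "turn": 0}])

```text
time_s: 26.9
tcp_pos: [0.4131, 0.1777, 0.0512]
tcp_rot: [-3.135, -0.179, -0.004]
force: [0.5, 0.2, -0.7]
gripper_width: 0.0001
grip_force: 0.0
```

```bash
python3 -c "
from h import *
plan(case([-.105,.085,.05]))"
```

```text
t 26.9 pos [0.4131 0.1777 0.0512] y [ 0.114 -0.994 -0.001] z [ 0.003  0.001 -1.   ] w 0.0001 F [ 0.5  0.2 -0.7]
slide cm [3.13 0.09 0.13]
```

>>> step_arm(deltas=[{"grip": 1, "slide": [0.6, 0, 0], "turn": 0}, {"grip": 1, "slide": [0.6, 0, 0], "turn": 0}, {"grip": 1, "slide": [0.4, 0, 0], "turn": 0}, {"grip": 1, "slide": [0.4, 0, 0], "turn": 0}, {"grip": 1, "slide": [0.3, 0, 0], "turn": 0}, {"grip": 1, "slide": [0.2, 0, 0], "turn": 0}, {"grip": 1, "slide": [0.2, 0, 0], "turn": 0}, {"grip": 1, "slide": [0, 0, 0], "turn": 0}, {"grip": 1, "slide": [0, 0, 0], "turn": 0}])

```text
time_s: 27.8
tcp_pos: [0.4389, 0.1795, 0.0497]
tcp_rot: [3.136, 0.177, -0.0]
force: [0.0, -1.0, 0.3]
gripper_width: -0.0003
grip_force: 0.0
```

>>> step_arm(deltas=[{"grip": 1, "slide": [0.2, 0, 0], "turn": 0}, {"grip": 1, "slide": [0.2, 0, 0], "turn": 0}, {"grip": 1, "slide": [0.2, 0, 0], "turn": 0}, {"grip": 1, "slide": [0.2, 0, 0], "turn": 0}, {"grip": 1, "slide": [0, 0, 0], "turn": 0}, {"grip": 1, "slide": [0, 0, 0], "turn": 0}])

```text
time_s: 28.4
tcp_pos: [0.4427, 0.1797, 0.0492]
tcp_rot: [3.133, 0.178, -0.012]
force: [-10.5, -0.6, 6.5]
gripper_width: -0.0002
grip_force: 5.0
```

The stall is 2.3 mm further out than before, so I'm pressing on the end lip against a hard stop: the clasp is home. I retreat and hand in.

>>> step_arm(deltas=[{"grip": 1, "slide": [-0.5, 0, 0], "turn": 0}, {"grip": 1, "slide": [-1.5, 0, 0], "turn": 0}, {"grip": 1, "slide": [-2, 0, 0], "turn": 0}, {"grip": 1, "slide": [0, 0, -3], "turn": 0}, {"grip": 1, "slide": [0, 0, -4], "turn": 0}, {"grip": 1, "slide": [0, 0, -4], "turn": 0}, {"grip": 1, "slide": [0, 0, -4], "turn": 0}, {"grip": 1, "slide": [0, 4, -4], "turn": 0}, {"grip": 1, "slide": [0, 4, 0], "turn": 0}, {"grip": 1, "slide": [0, 4, 0], "turn": 0}, {"grip": 1, "slide": [0, 4, 0], "turn": 0}, {"grip": 1, "slide": [0, 4, 0], "turn": 0}, {"grip": 1, "slide": [0, 4, 0], "turn": 0}, {"grip": 1, "slide": [0, 0, 0], "turn": 0}, {"grip": 1, "slide": [0, 0, 0], "turn": 0}])

```text
time_s: 29.9
tcp_pos: [0.4339, -0.0587, 0.2352]
tcp_rot: [-3.137, -0.173, -0.001]
force: [0.2, 0.6, -0.3]
gripper_width: 0.0
grip_force: 0.0
```

```bash
python3 -c "
from h import *
d=snap('top','t5');f=d['frame'].astype(int)
for x in (199,203,207,213): print(x,[tuple(int(k) for k in f[y,x]) for y in range(236,242)])
e=load('t0')['frame'].astype(int)
for n,(x,y) in dict(pack=(373,238),can=(339,271),mug=(135,248),tape=(318,144),discs=(430,209)).items(): print(n,np.abs(f[y-25:y+25,x-25:x+25]-e[y-25:y+25,x-25:x+25]).mean().round(1))
print(arm.finish_job())"
```

```text
199 [(89, 84, 76), (90, 81, 37), (152, 140, 62), (182, 158, 87), (189, 158, 107), (192, 165, 120)]
203 [(82, 72, 51), (109, 99, 32), (165, 160, 60), (165, 151, 79), (173, 145, 102), (189, 163, 120)]
207 [(93, 87, 35), (155, 152, 52), (156, 144, 57), (137, 113, 69), (160, 132, 96), (188, 163, 120)]
213 [(124, 105, 41), (151, 128, 57), (146, 121, 74), (164, 135, 97), (188, 157, 116), (193, 167, 123)]
pack 1.1
can 24.6
mug 0.7
tape 0.7
discs 0.7
the job is handed in; nothing more can be done
None
```

The job is handed in: the large orange meter is in its bay, the lid is shut and the clasp is pressed down to its stop. The verdict was not reported back. I never touched the other bench things; the pack, mug, tape and discs look unmoved in the last picture, the can area had changed (the arm or its shadow may explain that) and I did not check the screwdriver.

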